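# Put the tack ball away and tip the test panel up out of its bin

## Task

Take the steel ball off the metal test panel and lower it gently, without dropping it, into the deep green pot. Then tip the panel up out of its blue bin by lifting the edge with the red wire handle, past upright, until it stands on its other edge and leans on the bin's sloping grey backrest. Leave the white pot, the brass weight and the tape rolls where they are, and do not knock the green pot over.

Things in the scene. Friction and masses are not known exactly. Their poses are not given: they have to be found in the camera images.
- bin: Blue fixed bin, open on top. Origin on the table under the middle of the lying panel; x from the low front wall to the backrest (to the robot's left or half left, yaw 0.9 to 1.6 rad), y across, z up. Floor top at z 6 mm. Inside y -62 to 62; side walls 6 thick, 76 high. Front wall 45 high, inner face at x -105, outer at x -111.
- bin_foot (a point): Middle of the line where the grey backrest meets the bin floor (69 mm in x, 6 mm up from the bin's origin); axes are the bin's. The backrest is as wide as the inside, rises 105 mm along its slope and leans 12 degrees away from the front; its top is 109 mm above the table, 22 mm further in x.
- panel_hole (a point): Top centre of the panel's 22 mm hole where the ball sits at the start; axes are the panel's. Panel: loose aluminium plate 130 mm long (x), 114 wide (y), 6 thick, 0.2 to 0.45 kg, lying on the bin floor at the start, its x and z along the bin's. The hole is 10 mm from the panel's middle towards the backrest.
- panel_handle (a point): Middle of the crossbar (along the panel's y) of the red wire handle; axes are the panel's. Stiff U of 8 mm wire fixed to the panel: legs 76 mm apart, 5 mm in from the front edge; crossbar centre line 46 mm above the plate's upper face (58 above the table at the start), open below between the legs, about 45 mm from the front wall. It is 125 mm in x, 49 in z from panel_foot.
- panel_foot (a point): Middle of the panel's end face opposite the handle, half-way through its thickness; axes are the panel's: x from handle to foot, z out of the face that is up at the start. If the handle is pushed away from the front wall and up, this end slides a few mm to the base of the backrest, braces there and the panel turns about it. A few degrees past upright it falls onto the backrest and stays.
- ball_center (a point): Centre of the smooth steel ball, 40 mm across, 0.23 to 0.29 kg, loose. It sits in the panel's hole at the start, its centre about 17 mm above the panel's upper face (29 mm above the table).
- pot_floor (a point): Centre of the inside floor (6 mm above the table) of the deep green pot, the one with a small black rubber ring on its floor. Round, loose, 0.8 kg, 70 mm high, inside 100 mm across at the floor, 106 at the mouth. The ring (26 mm across its centre line, top 10 mm above the table) keeps the ball from rolling: a ball on it has its centre about 25 to 27 mm above the table.
- pot_green: The same green pot; origin at the centre of its underside, z up.
- pot_grey: White pot of the same size and shape without the rubber ring, empty; leave it alone. Origin at the centre of its underside.
- weight: Brass knobbed weight, 44 mm across, 70 mm high, on the table further out, between the bin and the pots; leave it alone. Origin at the centre of its underside.
- tape_roll: Yellow roll core lying flat, 100 mm across, 25 mm high, to the robot's right; leave it alone. Origin at the centre of its underside.
- tape_roll2: Orange roll core lying flat, 90 mm across, 30 mm high, to the robot's right; leave it alone. Origin at the centre of its underside.
There are look-alikes about, which are no part of the job. What is shaped like the part that bears ball_center but orange or turquoise is not meant.

How it is judged:
On the way, in this order (a step that is already met when the one before it is completed fails the run):
1. the ball rests released in the green pot (horizontal distance between ball_center and pot_floor below 0.036 m and z of ball_center in the frame of pot_floor below 0.032 m and linear speed of ball below 0.05 m/s and contact force between ball and the fingers below 0.1 N), for 0.2 s.
2. the panel leans past upright on the backrest with its foot in the bin (angle between panel_foot's own z axis and vertical above 1.66 rad and height (world z) of panel_foot below 0.03 m), for 0.2 s.
At the end, for the whole second after the job is handed in: Ball at rest on the green pot's floor (within 36 mm of its axis, centre under 32 mm above the floor), pot upright within 6 degrees; panel on its far edge on the bin floor (under 30 mm high, 30 to 85 mm from the bin's origin), tilted 95 to 115 degrees, square to the bin within 11 degrees (all of step 2 and horizontal distance between ball_center and pot_floor below 0.036 m and z of ball_center in the frame of pot_floor below 0.032 m and linear speed of ball below 0.05 m/s and angle between pot_green's own z axis and vertical below 0.1 rad and angle between panel_foot's own z axis and vertical below 2 rad and x of panel_foot in the frame of bin between 0.03 and 0.085 m and angle between the y axis of panel_foot and the y axis of bin, either way round below 0.2 rad); the robot touches nothing.
It fails at once if the ball is dropped inside the green pot (faster than 0.5 m/s there, a fall of about 13 mm) (horizontal distance between ball_center and pot_floor below 0.05 m and z of ball_center in the frame of pot_floor below 0.07 m and linear speed of ball above 0.5 m/s).
It fails at once if the ball is pressed or knocked hard against the green pot (over 40 N) (contact force between ball and pot_green above 40 N).
It fails at once if the white pot is moved by more than 30 mm (distance of pot_grey from where it was at the start of the episode above 0.03 m).
It fails at once if the green pot is tipped by more than 0.35 rad (angle between pot_green's own z axis and vertical above 0.35 rad).
It fails at once if the brass weight or a tape roll is moved by more than 30 mm (distance of any of tape_roll, tape_roll2, weight from where it was at the start of the episode above 0.03 m).
It also fails if it takes over 64 s, if anything falls off the work surface, if the arm or the gripper's body presses on something with over 40 N, if the wrist force passes 120 N, or if a joint passes its speed limit or range.

## Robot

A 6-joint arm with a two-finger parallel gripper is mounted at the origin on the work surface. World frame = base frame: x ahead of the robot, y to its left, z up, the work surface at z = 0. Lengths are in m, angles in rad, forces in N, time in s.
With the tool pointing down it reaches from about 0.4 to 0.925 m from the base axis. Payload 12.5 kg.
Tool frame: the origin (TCP) lies at the very end of the fingers, on their centre line; the grasp point (between the pads) lies 19 mm behind it (bot.grip_depth is the distance from the TCP to the grasp point, in m); x points along the fingers, y is the direction in which the jaws open and shut, and the axes are right-handed (so a half turn about x gives the same grasp; the last joint's range is limited). The gripper opens to 95 mm and grips with 3 to 60 N. Pads are 20 mm wide; open, the fingers measure 119 mm over their backs; the gripper's body (75 mm by 180 mm) begins 59 mm behind the grasp point.
Start: joints at [-1.26, 0.491, 1.559, -0, 1.092, -0.106], TCP at [0.253, -0.572, 0.186] pointing down, gripper open.
Joint ranges: [-3.1, 3.1], [-0.84, 2.19], [0.05, 2.79], [-1.13, 4.28], [0.06, 2.93], [-2.69, 2.69]. Speed limits (rad/s): [2.22, 2.22, 2.79, 3.14, 3.14, 3.14].

## Interface

Orientations are given as a rotation vector (axis times angle).
In Python, from cell import bot gives the robot as it stands. Calls block until the motion is done:
- bot.move_pose(position, orientation): joint-space move of the TCP to a pose.
- bot.move_straight(position, ori=None, speed=0.15, stop_force=None): straight line of the TCP; ori=None keeps the orientation; speed is the mean speed in m/s. With stop_force (N) it stops when the force on the tool has changed by that much, and returns True; else False.
- bot.set_joints(angles): joint-space move.
- bot.command_gripper(opening, strength=None): finger opening in m; strength is the grip in N (None keeps the last); returns when the fingers have stopped.
- bot.pause(seconds).
- bot.inverse_kinematics(position, orientation): joint angles nearest the present ones, or None.
- bot.sense(): the state.
- bot.grab_frame(name): name is "scene" or "top" or "wrist"; returns the picture (480x640x3 uint8, red, green, blue); there is no depth.
- bot.camera_params(name): a dict with "fov_y" (degrees; the focal length in pixels is half the picture's height over the tangent of half this angle, whatever the lens; pixels are square), "cx", "cy" (the principal point, pixels), "D" ([k1, k2, p1, p2, k3] as OpenCV has them; the pictures are not rectified), "rvec" (rotation vector, rad) and "tvec" (3), from world to camera coordinates, as OpenCV has them. Camera axes: x right, y down, z forward; pixel columns grow to the right and rows downward; lengths in m; the calibration is good to about 2 mm. A picture is of the moment at which its call begins: read the wrist's pose just before it. camera_params takes no time and is no camera call; for the wrist camera it gives the pose at the moment of the call.
A pose or a line that the arm cannot do raises bot.Unreachable and nothing moves.
- bot.job_done(): hands the job in, once; it reports no verdict.
The state is a dict: "clock": time; "joint_pos": joint angles; "joint_vel": joint speeds; "joint_torque": joint torques, N m; "tool_pos": TCP position; "eef_rot": TCP orientation; "contact_force": force on the tool from outside, world axes, zero at the start; "wrist_torque": the same for the moment, N m; "grip_width": finger opening in m.
Only numpy, scipy, OpenCV 4.12 (cv2) and the standard library are available. Lean on these libraries where they do the work, as an engineer would, in place of code of your own. Each camera call takes 0.05 s, during which the arm holds its last target.

## Working session

There is one attempt and no reset: what is moved stays moved. The work goes in short steps, each a Python script; the robot and the scene stay as the last script left them, time stands still between calls to the robot, and variables do not carry over. Pictures are saved under pics/ and viewed, and the job is handed in when it is done.

```bash
ls; mkdir -p pics; python3 - <<'E'
from cell import bot
import cv2
print(bot.sense())
for n in ("scene","top","wrist"):
    print(n,bot.camera_params(n))
    cv2.imwrite(f"pics/{n}0.png",bot.grab_frame(n)[:,:,::-1])
E
```

```text
pics
{'clock': 0.0, 'joint_pos': array([-1.25959443e+00,  4.91566751e-01,  1.55944818e+00,  2.00176265e-05,
        1.09171886e+00, -1.05599358e-01]), 'joint_vel': array([-0.00076557, -0.00072776,  0.00087736, -0.00073119, -0.00252875,
        0.000827  ]), 'joint_torque': array([ 3.04905610e-03, -6.12648225e+01, -2.58179837e+01,  6.93524955e-02,
        4.82367596e-02, -1.13574099e-04]), 'tool_pos': array([ 0.25296317, -0.57121269,  0.18515774]), 'eef_rot': array([ 1.99200998,  0.4224216 , -1.99221245]), 'contact_force': array([ 0.62130593,  0.12696506, -0.1191913 ]), 'wrist_torque': array([-0.00155641,  0.01800233, -0.01906623]), 'grip_width': 0.09488525057698553}
scene {'fov_y': 44.83621321963148, 'cx': 319.3733799487133, 'cy': 236.57502378786955, 'D': array([0.02763236, 0.        , 0.        , 0.        , 0.        ]), 'rvec': array([ 1.00928461,  2.27657598, -1.21350177]), 'tvec': array([ 0.46314158, -0.13584704,  1.34366733])}
top {'fov_y': 47.82162331866329, 'cx': 320.39630998475315, 'cy': 239.71662799619023, 'D': array([-0.00548738,  0.        ,  0.        ,  0.        ,  0.        ]), 'rvec': array([ 2.18143242, -2.1235167 ,  0.10884187]), 'tvec': array([-0.1029215 ,  0.58968571,  1.04322978])}
wrist {'fov_y': 68.19745051420797, 'cx': 321.9436644880443, 'cy': 235.66304043557207, 'D': array([-0.0226857,  0.       ,  0.       ,  0.       ,  0.       ]), 'rvec': array([-2.43212637,  1.58134555,  0.22383144]), 'tvec': array([-0.62366437, -0.03195369,  0.39264613])}
```

View pics/scene0.png

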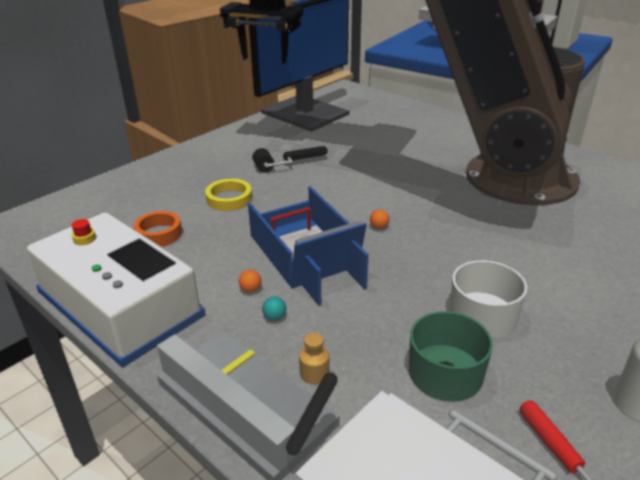

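View pics/top0.png

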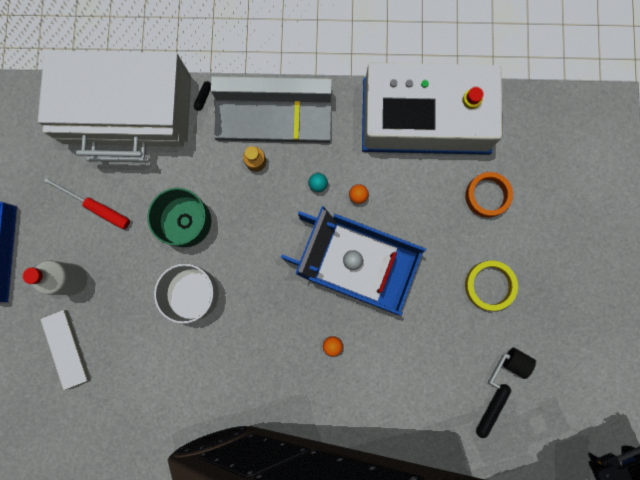

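View pics/wrist0.png

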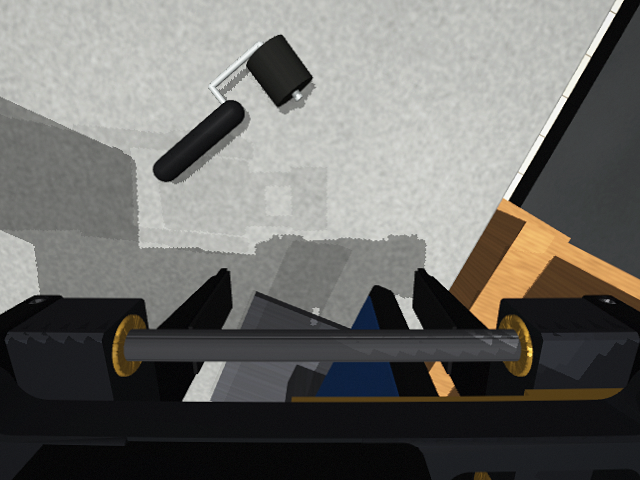

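Candidates in the top view: the grey steel ball at (353,260) in the panel, orange balls at (359,194) and (333,346), and a turquoise one at (318,182). The steel ball is the one meant, since it is grey and sits on the panel in the bin. For the pot, green at (180,218) shows a black ring, while white at (185,294) has none. I'll check both in enlarged crops.

```bash
python3 - <<'E'
import cv2,numpy as np
im=cv2.imread("pics/top0.png")
a=cv2.resize(im[195:325,270:440],None,fx=4.6,fy=4.6,interpolation=cv2.INTER_CUBIC); cv2.imwrite("pics/c1.png",a)
a=cv2.resize(im[175:335,135:275],None,fx=3.7,fy=3.7,interpolation=cv2.INTER_CUBIC); cv2.imwrite("pics/c2.png",a)
E
```

```text
(no output)
```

View pics/c1.png

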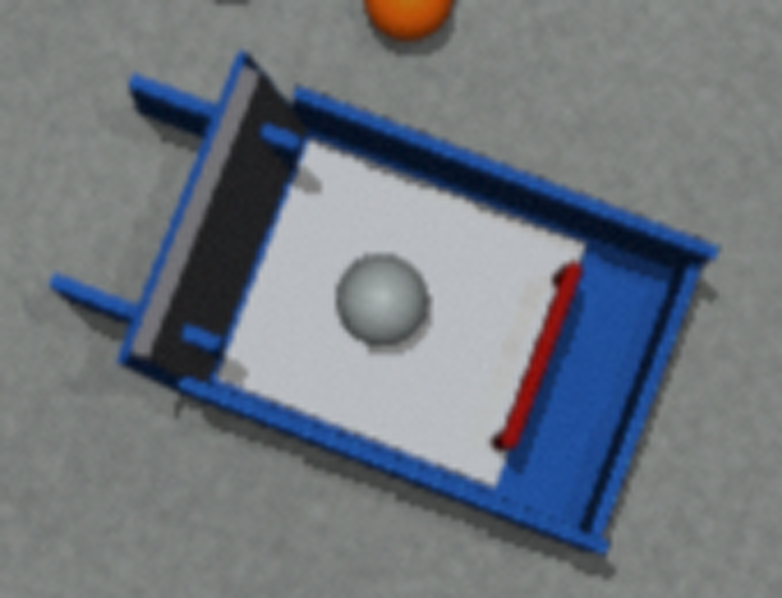

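View pics/c2.png

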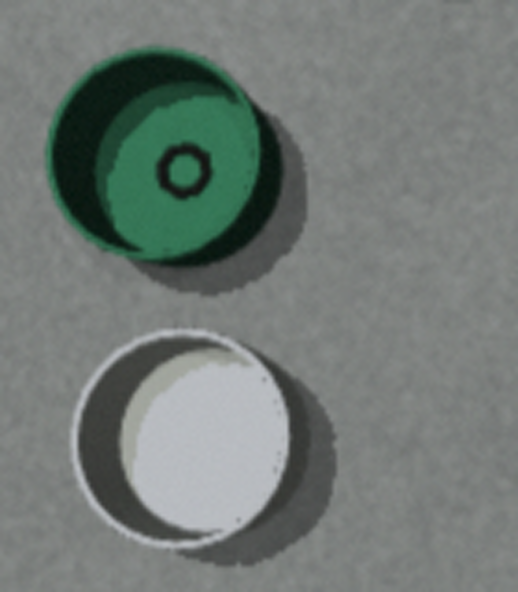

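```bash
cat > h.py <<'E'
import numpy as np, cv2
from cell import bot
from scipy.spatial.transform import Rotation as R
def ray(p,uv):
    f=240/np.tan(np.radians(p['fov_y'])/2)
    K=np.array([[f,0,p['cx']],[0,f,p['cy']],[0,0,1]])
    q=cv2.undistortPoints(np.array([[uv]],float),K,np.array(p['D']))[0,0]
    Rm=cv2.Rodrigues(np.array(p['rvec']))[0]
    return -Rm.T@np.array(p['tvec']), Rm.T@np.array([q[0],q[1],1])
def px(p,uv,z):
    c,d=ray(p,uv); return c+d*(z-c[2])/d[2]
def proj(p,X):
    f=240/np.tan(np.radians(p['fov_y'])/2)
    K=np.array([[f,0,p['cx']],[0,f,p['cy']],[0,0,1]])
    return cv2.projectPoints(np.array(X,float).reshape(-1,3),np.array(p['rvec']),np.array(p['tvec']),K,np.array(p['D']))[0][:,0]
def tool(xaxis,yaxis):
    x=np.array(xaxis,float);x/=np.linalg.norm(x);y=np.array(yaxis,float);y-=x*(x@y);y/=np.linalg.norm(y)
    return R.from_matrix(np.c_[x,y,np.cross(x,y)]).as_rotvec()
E
python3 - <<'E'
from h import *
p=bot.camera_params("top")
def c1(u,v,z): return px(p,((u+.5)/4.6-.5+270,(v+.5)/4.6-.5+195),z)
def c2(u,v,z): return px(p,((u+.5)/3.7-.5+135,(v+.5)/3.7-.5+175),z)
r=lambda n,x:print(n,np.round(x,4))
ball=c1(383,299,.029);r("ball",ball)
h1=c1(572,268,.06);h2=c1(506,444,.06);r("h1",h1);r("h2",h2);print(np.linalg.norm(h1-h2))
hm=(h1+h2)/2;r("hm",hm)
A=c1(717,252,.076);B=c1(606,546,.076);A2=c1(297,90,.076);B2=c1(182,386,.076);
for n,x in(("A",A),("B",B),("A2",A2),("B2",B2)): r(n,x)
print("AB",np.linalg.norm(A-B),"expect .136")
d=(A2-A)+(B2-B);yaw=np.arctan2(d[1],d[0]);print("yaw walls",yaw)
d=ball-hm;print("ball-handle yaw",np.arctan2(d[1],d[0]),np.linalg.norm(d[:2]),"expect .070")
d=h1-h2; print("handle dir",np.arctan2(d[1],d[0]))
d=A-B; print("AB dir",np.arctan2(d[1],d[0]))
fm=(A+B)/2; fo=fm+.111*np.array([np.cos(yaw),np.sin(yaw),0]); r("bin origin by walls",fo)
r("ball-10mm",ball-.01*np.array([np.cos(yaw),np.sin(yaw),0]))
r("ring",c2(184,171,.01)); 
r("rim",c2(154,155,.07)); L=c2(47,155,.07);Rr=c2(261,155,.07);print(np.linalg.norm(L-Rr))
r("white rim",c2(181,438,.07))
for n,uv,z in(("weight",(254,157),.07),("o1",(359,194),.02),("o2",(333,346),.02)): r(n,px(p,uv,z))
E
```

```text
ball [ 0.5547 -0.1526  0.029 ]
h1 [ 0.5673 -0.2303  0.06  ]
h2 [ 0.4929 -0.2038  0.06  ]
0.07899180958050799
hm [ 0.5301 -0.2171  0.06  ]
A [ 0.574  -0.2882  0.076 ]
B [ 0.4521 -0.2437  0.076 ]
A2 [ 0.6374 -0.1129  0.076 ]
B2 [ 0.5126 -0.0686  0.076 ]
AB 0.12972241389655859 expect .136
yaw walls 1.230765003138974
ball-handle yaw 1.2061298170933947 0.06897475409317261 expect .070
handle dir -0.34309986198504233
AB dir -0.3506937124461807
bin origin by walls [ 0.5501 -0.1613  0.076 ]
ball-10mm [ 0.5514 -0.162   0.029 ]
ring [0.6268 0.1936 0.01  ]
rim [0.626  0.1934 0.07  ]
0.11288735886172122
white rim [0.4788 0.1707 0.07  ]
weight [0.7481 0.0472 0.07  ]
o1 [ 0.6896 -0.1627  0.02  ]
o2 [ 0.3838 -0.1174  0.02  ]
```

```bash
cat >> h.py <<'E'
yaw=1.222; O=np.array([.551,-.1615,0]); bx=np.array([np.cos(yaw),np.sin(yaw),0]); by=np.array([-np.sin(yaw),np.cos(yaw),0])
BALL=np.array([.5547,-.1526]); POT=np.array([.6265,.1935])
DOWN=[0,0,-1]
E
python3 - <<'E'
from h import *
q0=bot.sense()['joint_pos']
for s in (1,-1):
    for n,P,ax in(("ball",[*BALL,.015],by),("pot",[*POT,.15],by),("h0",O-.06*bx+[0,0,.039],bx),("h1",O+.14*bx+[0,0,.11],bx)):
        print(s,n,np.round(bot.inverse_kinematics(P,tool(DOWN,s*ax)),3))
E
```

```text
Traceback (most recent call last):
TypeError: unsupported operand type(s) for *: 'NoneType' and 'float'
```

```bash
python3 - <<'E'
from h import *
for s in (1,-1):
    for n,P,ax in(("ball",[*BALL,.015],by),("ballhi",[*BALL,.18],by),("pot",[*POT,.15],by),("potlow",[*POT,.012],by),("h0",O-.06*bx+[0,0,.039],bx),("h1",O+.14*bx+[0,0,.11],bx)):
        q=bot.inverse_kinematics(P,tool(DOWN,s*ax))
        print(s,n,None if q is None else np.round(q,3))
print(R.from_rotvec(bot.sense()['eef_rot']).as_matrix().round(2))
E
```

```text
1 ball None
1 ballhi None
1 pot [ 0.199  0.569  1.518 -0.     1.055 -2.594]
1 potlow [ 0.199  0.731  1.624 -0.     0.787 -2.594]
1 h0 [-0.505  0.605  1.825 -0.     0.712 -1.727]
1 h1 [-0.16   0.539  1.704 -0.     0.899 -1.382]
-1 ball [-0.383  0.644  1.834 -0.     0.664 -0.034]
-1 ballhi [-0.383  0.426  1.69  -0.     1.025 -0.034]
-1 pot [ 0.199  0.569  1.518 -0.     1.055  0.548]
-1 potlow [ 0.199  0.731  1.624 -0.     0.787  0.548]
-1 h0 [-0.505  0.605  1.825 -0.     0.712  1.415]
-1 h1 [-0.16   0.539  1.704 -0.     0.899  1.76 ]
[[-0.    0.4  -0.91]
 [ 0.   -0.91 -0.4 ]
 [-1.   -0.   -0.  ]]
```

```bash
python3 - <<'E'
from h import *
o=tool(DOWN,-by)
bot.move_pose([*BALL,.20],o)
bot.command_gripper(.075,20)
cam=bot.camera_params("wrist"); im=bot.grab_frame("wrist")[:,:,::-1].copy()
u=proj(cam,[[*BALL,.029]])[0]; print(u)
cv2.drawMarker(im,tuple(int(round(x)) for x in u),(255,0,255),0,14,1); cv2.imwrite("pics/w1.png",im)
print(bot.sense()['clock'],bot.sense()['tool_pos'],bot.sense()['contact_force'])
E
```

```text
[322.49631898 210.64071332]
2.675 [ 0.55470783 -0.15259191  0.19999245] [ 0.75083824 -0.48431673  0.1240738 ]
```

View pics/w1.png

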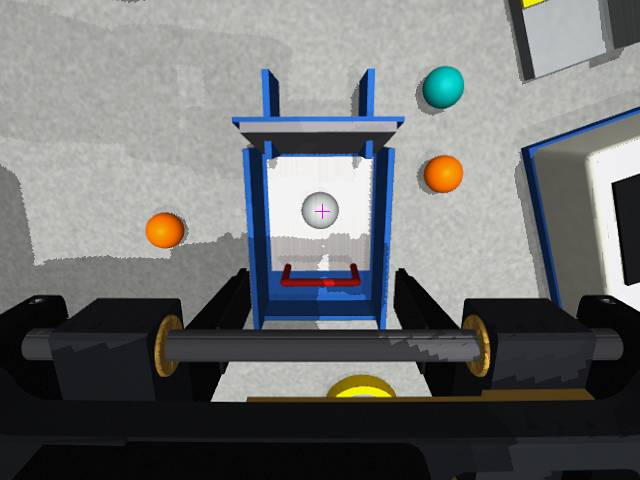

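The steel ball is at (320,210), against a predicted (322,211), so the position is good to about 2 mm. The bin's sides are square to the view, so the yaw is right. The ribs behind the backrest are at about y ±45 mm, clear of the centre. Now the pick.

```bash
python3 - <<'E'
from h import *
o=tool(DOWN,-by)
bot.move_straight([*BALL,.06],speed=.15)
print(bot.move_straight([*BALL,.015],speed=.08,stop_force=12), bot.sense()['tool_pos'])
print(bot.command_gripper(.03,20)); print(bot.sense()['grip_width'])
bot.move_straight([*BALL,.06],speed=.06)
bot.move_straight([*BALL,.20],speed=.15)
s=bot.sense();print(s['grip_width'],s['contact_force'],s['clock'])
if .036<s['grip_width']<.044:
    bot.move_pose([*POT,.20],o)
    cam=bot.camera_params("wrist"); im=bot.grab_frame("wrist")[:,:,::-1].copy()
    for P in ([*POT,.01],[*POT,.07]):
        cv2.drawMarker(im,tuple(int(round(x)) for x in proj(cam,[P])[0]),(255,0,255),0,14,1)
    cv2.imwrite("pics/w2.png",im)
    print(bot.sense()['grip_width'],bot.sense()['clock'])
E
```

```text
False [ 0.55487181 -0.15267449  0.01513383]
False
0.029996969320664344
0.02968095906945173 [ 0.50696957  0.21664985 -0.7105901 ] 7.3583
```

The grip width went to 30 mm, so the ball was not held. I'll look.

```bash
python3 - <<'E'
from h import *
bot.command_gripper(.075,20)
print(bot.camera_params("wrist")['tvec'])
im=bot.grab_frame("wrist")[:,:,::-1].copy(); cv2.imwrite("pics/w3.png",im)
im=bot.grab_frame("scene")[:,:,::-1].copy(); cv2.imwrite("pics/s3.png",cv2.resize(im[120:330,190:450],None,fx=3,fy=2.8,interpolation=2))
E
```

```text
[-0.57287997  0.0092747   0.418845  ]
```

View pics/w3.png

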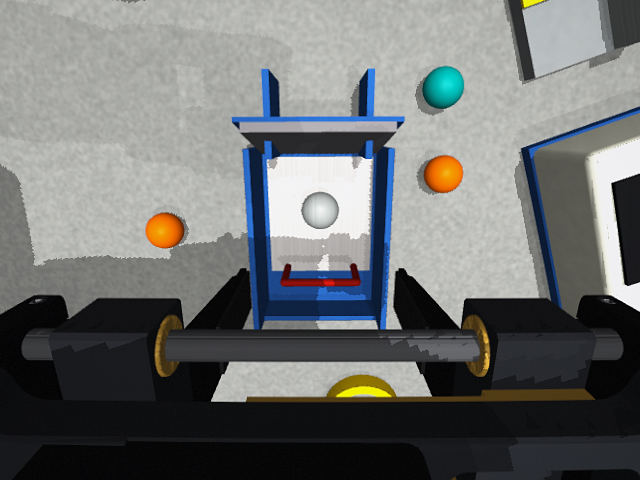

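View pics/s3.png

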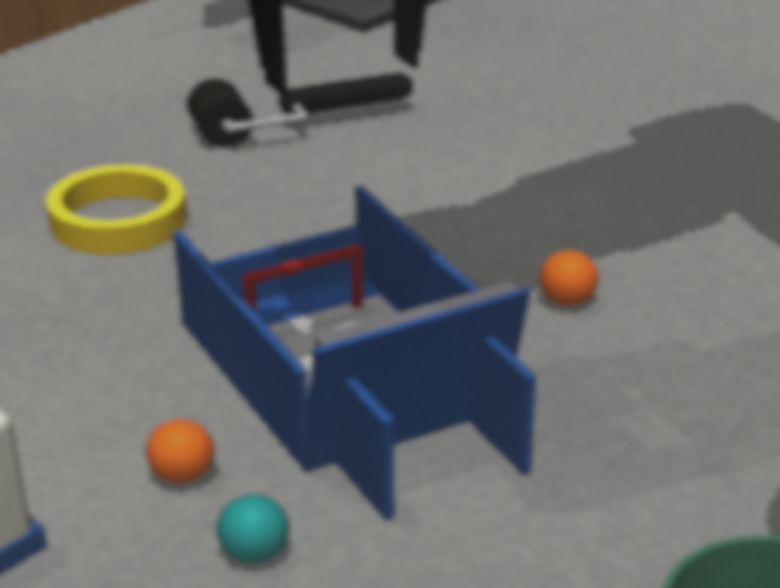

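```bash
python3 - <<'E'
from h import *
s=bot.sense();print(s['tool_pos'],s['grip_width'],s['clock'])
p=bot.camera_params("scene")
im=bot.grab_frame("scene")[:,:,::-1].copy()
T=s['tool_pos'];Rm=R.from_rotvec(s['eef_rot']).as_matrix()
print(Rm.round(3))
for P in (T,T+Rm[:,1]*.0375,T-Rm[:,1]*.0375,np.array([*BALL,.029])):
    u=proj(p,P)[0];print(u); cv2.circle(im,tuple(int(round(x)) for x in u),1,(255,0,255),-1)
cv2.imwrite("pics/s4.png",cv2.resize(im[60:280,190:450],None,fx=3,fy=2.7,interpolation=2))
E
```

```text
[ 0.5547046  -0.15260636  0.20002589] 0.07500492488107705 8.3667
[[ 0.     0.94  -0.342]
 [-0.    -0.342 -0.94 ]
 [-1.     0.    -0.   ]]
[303.9175002  162.02642527]
[283.67043364 166.95452679]
[323.58765667 157.23343259]
[306.23644225 245.17294274]
```

View pics/s4.png

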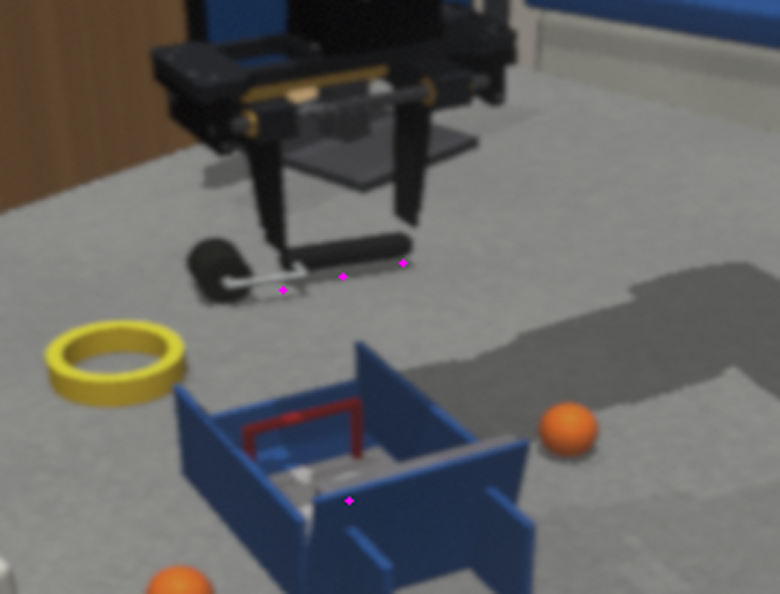

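```bash
python3 - <<'E'
from h import *
p=bot.camera_params("scene")
im=cv2.imread("pics/scene0.png")
for P in ([.5301,-.2171,.058],[.626,.1935,.07],[.479,.1707,.07],[.3838,-.1174,.02],[.6896,-.1627,.02],[.574,-.2882,.076],[.4521,-.2437,.076]):
    u=proj(p,P)[0];print(P,u.round(1)); cv2.circle(im,tuple(int(round(x)) for x in u),1,(255,0,255),-1)
cv2.imwrite("pics/s5.png",cv2.resize(im[160:400,230:540],None,fx=2.5,fy=2.5,interpolation=2))
E
```

```text
[0.5301, -0.2171, 0.058] [290.3 214.4]
[0.626, 0.1935, 0.07] [449.7 337.3]
[0.479, 0.1707, 0.07] [487.6 281.6]
[0.3838, -0.1174, 0.02] [377.9 219. ]
[0.6896, -0.1627, 0.02] [248.3 280.7]
[0.574, -0.2882, 0.076] [247.4 202.4]
[0.4521, -0.2437, 0.076] [308.  186.6]
```

View pics/s5.png

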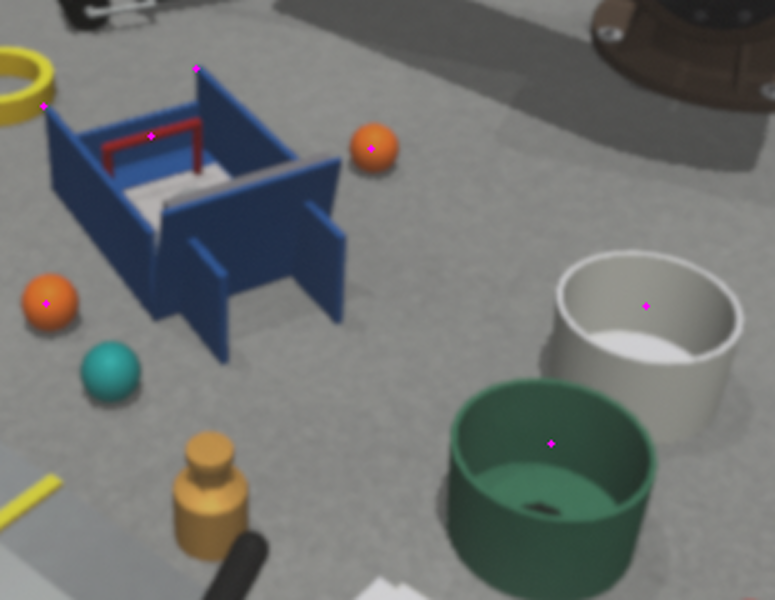

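The scene camera agrees with everything on the table, but the fingertips appear about 14 px above the reported TCP. I'll check this against the wrist view.

```bash
python3 - <<'E'
from h import *
s=bot.sense();T=s['tool_pos'];Rm=R.from_rotvec(s['eef_rot']).as_matrix()
p=bot.camera_params("scene")
for d in (0,.02,.03,.04,.05,.078,.12): print(d,proj(p,[T+[0,0,d]])[0].round(1))
w=bot.camera_params("wrist")
im=cv2.imread("pics/w3.png")
C=cv2.Rodrigues(w['rvec'])[0]; cc=-C.T@w['tvec']; print("cam rel tool",Rm.T@(cc-T), "axis in tool",Rm.T@C.T@[0,0,1])
for P in (O-.111*bx+.068*by+[0,0,.076],O-.111*bx-.068*by+[0,0,.076],O+.091*bx+.06*by+[0,0,.109],O+.091*bx-.06*by+[0,0,.109],[.6896,-.1627,.02],[.3838,-.1174,.02],T+Rm[:,1]*.0375,T-Rm[:,1]*.0375,[*BALL,.029],[.5301,-.2171,.058]):
    u=proj(w,P)[0];print(u.round(1)); cv2.circle(im,tuple(int(round(x)) for x in u),2,(255,0,255),-1)
cv2.imwrite("pics/w4.png",im)
E
```

```text
0 [303.9 162. ]
0.02 [303.6 151.2]
0.03 [303.5 145.7]
0.04 [303.3 140.2]
0.05 [303.2 134.5]
0.078 [302.7 118.4]
0.12 [302.   93.1]
cam rel tool [-0.19988251 -0.00038972 -0.07796281] axis in tool [ 9.61711704e-01 -4.16364874e-04  2.74062811e-01]
[256.3 334.4]
[387.7 334.5]
[246.1 130.4]
[398.2 130.5]
[444.7 175.4]
[167.7 231.2]
[384.9 269.2]
[260.5 269.1]
[322.5 210.6]
[321.4 281.4]
```

View pics/w4.png

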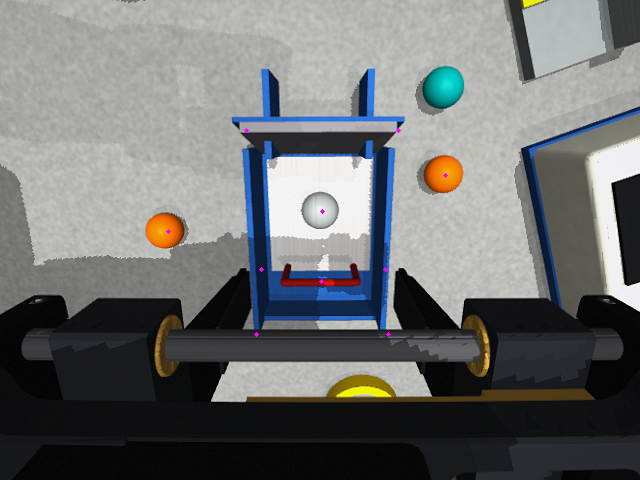

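```bash
python3 - <<'E'
from h import *
s=bot.sense();T=s['tool_pos'];Rm=R.from_rotvec(s['eef_rot']).as_matrix()
w=bot.camera_params("wrist"); p=bot.camera_params("scene")
for d in (0,.02,.025,.03,.035):
  for dz in (-.01,0,.01):
    a=proj(w,[T+Rm@[-d,.0375,dz],T+Rm@[-d,-.0375,dz],T+Rm@[-d,-.0495,dz]]).round(0); print(d,dz,a.tolist(),proj(p,[T+Rm@[-d,0,dz]]).round(1))
im=cv2.imread("pics/w3.png")
cv2.imwrite("pics/w5.png",cv2.resize(im[250:350,190:455],None,fx=3,fy=3,interpolation=2))
E
```

```text
0 -0.01 [[386.0, 253.0], [260.0, 253.0], [240.0, 253.0]] [[306.6 164.4]]
0 0 [[385.0, 269.0], [261.0, 269.0], [241.0, 269.0]] [[303.9 162. ]]
0 0.01 [[384.0, 285.0], [261.0, 284.0], [242.0, 284.0]] [[301.3 159.7]]
0.02 -0.01 [[392.0, 265.0], [253.0, 265.0], [231.0, 265.0]] [[306.3 153.6]]
0.02 0 [[391.0, 283.0], [254.0, 282.0], [233.0, 282.0]] [[303.6 151.2]]
0.02 0.01 [[390.0, 299.0], [255.0, 299.0], [234.0, 299.0]] [[301.  148.9]]
0.025 -0.01 [[394.0, 269.0], [252.0, 269.0], [229.0, 269.0]] [[306.2 150.8]]
0.025 0 [[393.0, 286.0], [253.0, 286.0], [230.0, 286.0]] [[303.5 148.5]]
0.025 0.01 [[392.0, 303.0], [254.0, 303.0], [232.0, 303.0]] [[300.9 146.2]]
0.03 -0.01 [[396.0, 272.0], [250.0, 272.0], [227.0, 272.0]] [[306.2 148. ]]
0.03 0 [[395.0, 290.0], [251.0, 290.0], [228.0, 290.0]] [[303.5 145.7]]
0.03 0.01 [[394.0, 308.0], [252.0, 307.0], [229.0, 307.0]] [[300.8 143.4]]
0.035 -0.01 [[398.0, 276.0], [248.0, 276.0], [224.0, 276.0]] [[306.1 145.2]]
0.035 0 [[397.0, 294.0], [249.0, 294.0], [226.0, 294.0]] [[303.4 142.9]]
0.035 0.01 [[395.0, 312.0], [250.0, 312.0], [227.0, 312.0]] [[300.7 140.7]]
```

View pics/w5.png

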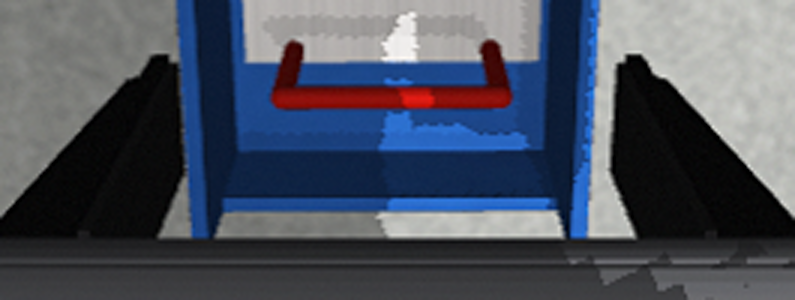

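Both views agree. The fingertips end about 26 mm short of the reported TCP, centred, so the whole gripper sits higher than the tool frame says. That is why the fingers closed above the ball. I'll calibrate by touching the panel (top at z = 12 mm) with the open fingers astride the ball, then grasp.

```bash
python3 - <<'E'
from h import *
print(bot.grip_depth)
B=BALL-0.0015*by[:2]*(-1)*(1)  # ball seen ~1.5 mm to image left (= +by side)
bot.move_straight([*B,.02],speed=.15)
hit=bot.move_straight([*B,-.024],speed=.03,stop_force=5)
s=bot.sense();print(hit,s['tool_pos'],s['contact_force'],s['clock'])
E
```

```text
0.0188
True [ 0.55321636 -0.15206811 -0.01660864] [-1.80834619  0.15989259  6.42385559] 10.875
```

Contact came at a reported z of -16.6 mm, so the tip offset is about 28 mm. Now raise 4 mm and grasp.

```bash
echo 'TIP=.028' >> h.py; python3 - <<'E'
from h import *
o=tool(DOWN,-by)
T=bot.sense()['tool_pos']
B=[.5532,-.1521]
bot.move_straight([*B,-.0125],speed=.05)
print(bot.command_gripper(.03,20)); g=bot.sense()['grip_width'];print(g)
if g>.036:
    bot.move_straight([*B,.04],speed=.05)
    bot.move_straight([*B,.18],speed=.15)
    s=bot.sense();print(s['grip_width'],s['contact_force'],s['clock'])
    if .036<s['grip_width']<.044:
        bot.move_pose([*POT,.18],o)
        cam=bot.camera_params("wrist"); im=bot.grab_frame("wrist")[:,:,::-1].copy()
        for P in ([*POT,.01],[*POT,.07]):
            cv2.drawMarker(im,tuple(int(round(x)) for x in proj(cam,[P])[0]),(255,0,255),0,14,1)
        cv2.imwrite("pics/w2.png",im)
        print(bot.sense()['grip_width'],bot.sense()['clock'])
E
```

```text
False
0.03898614148231057
0.0387484168185507 [ 0.15477493 -0.11846863 -2.00337213] 14.0917
0.03914603018669646 15.4667
```

View pics/w2.png

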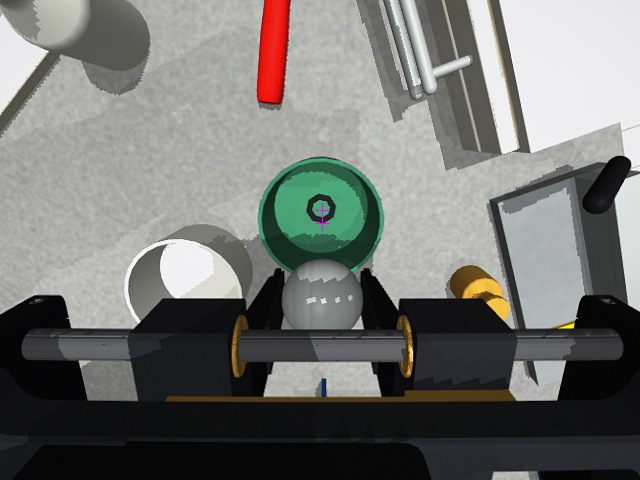

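The ball is held between the fingers at (321,295). The pot's ring at (321,208) falls on the predicted mark. Now lower it with a force stop.

```bash
python3 - <<'E'
from h import *
bot.move_straight([*POT,.06],speed=.15)
bot.move_straight([*POT,.0],speed=.08)
hit=bot.move_straight([*POT,-.018],speed=.02,stop_force=3)
s=bot.sense();print(hit,s['tool_pos'],s['contact_force'],s['clock'],s['grip_width'])
E
```

```text
True [ 0.62643996  0.19373317 -0.01388152] [-0.20499171  1.36314645  4.36596379] 17.9917 0.03898819866854692
```

```bash
python3 - <<'E'
from h import *
bot.command_gripper(.043); bot.command_gripper(.065)
bot.pause(.3)
bot.move_straight([*POT,.05],speed=.06); bot.move_straight([*POT,.18],speed=.15)
s=bot.sense();print(s['contact_force'],s['clock'])
w=bot.camera_params("wrist");im=bot.grab_frame("wrist")[:,:,::-1].copy();print(proj(w,[[*POT,.026]]))
cv2.imwrite("pics/w6.png",im)
E
```

```text
[ 0.87985998 -0.54159108 -0.90837426] 21.5083
[[323.28761359 213.82127856]]
```

View pics/w6.png

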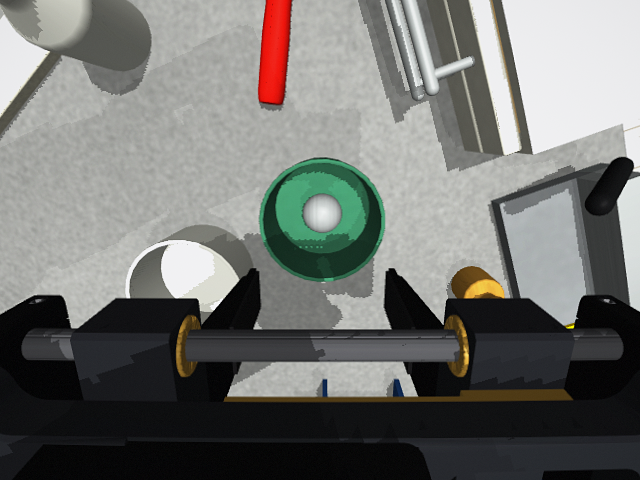

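The ball rests on the ring at (322,213) and the pot is upright. Next, grip the handle crossbar from above with the jaws along bin x.

```bash
python3 - <<'E'
from h import *
o=tool(DOWN,-bx)
H=O-.060*bx
bot.move_pose([H[0],H[1],.16],o)
bot.command_gripper(.045,15)
bot.move_straight([H[0],H[1],.06],speed=.15)
hit=bot.move_straight([H[0],H[1],.014],speed=.06,stop_force=8)
bot.command_gripper(.003,15)
s=bot.sense();print(hit,s['tool_pos'],s['contact_force'],s['clock'],s['grip_width'])
bot.pause(.1)
P=s['tool_pos']+.010*bx
h2=bot.move_straight(P,speed=.02,stop_force=6)
s=bot.sense();print(h2,s['tool_pos'],s['contact_force'],s['clock'],s['grip_width'],"bin x",(s['tool_pos']-O)@bx,(s['tool_pos']-O)@by)
E
```

```text
False [ 0.53051607 -0.21792116  0.01403636] [0.13033127 0.27975524 1.06624613] 26.1417 0.007147895328309215
True [ 0.53164004 -0.21543352  0.01402495] [-0.71644318 -2.24968005  4.56952041] 26.55 0.00759247853731051 bin x -0.057302493106855326 -0.0002384950593562926
```

```bash
cat >> h.py <<'E'
def hand(th,xf=.068):
    c,s=np.cos(th),np.sin(th)
    fx=xf-.003*s; fz=.006+.003*abs(c)
    hx=fx-.125*c+.049*s; hz=fz+.125*s+.049*c
    return O+hx*bx+[0,0,hz-.044]
E
python3 - <<'E'
from h import *
for d in range(6,49,6):
    hit=bot.move_straight(hand(np.radians(d)),speed=.06,stop_force=20)
    s=bot.sense();print(d,hit,np.round([(s['tool_pos']-O)@bx,s['tool_pos'][2]],4),s['contact_force'].round(1),round(s['grip_width'],4),s['clock'])
    if hit or s['grip_width']<.004: break
cv2.imwrite("pics/s7.png",cv2.resize(bot.grab_frame("scene")[60:330,160:470,::-1],None,fx=2.4,fy=2.2))
E
```

```text
6 False [-0.0514  0.0268] [ 0.6 -2.8 -1.4] 0.0072 26.9417
12 False [-0.0445  0.0388] [ 0.9 -0.3 -2.2] 0.0075 27.325
18 False [-0.0364  0.0504] [-0.  -1.2 -1.7] 0.0068 27.7083
24 False [-0.0277  0.0606] [-0.9 -5.9  2. ] 0.0072 28.0917
30 False [-0.0179  0.07  ] [-3.2 -7.4  5.5] 0.0071 28.4667
36 False [-0.0067  0.0781] [-2.8 -6.2  6. ] 0.0074 28.8417
42 False [0.0055 0.0847] [-1.7 -4.8  6.8] 0.0071 29.2167
48 False [0.0182 0.0899] [-1.5 -3.7  6.9] 0.0076 29.6
```

View pics/s7.png

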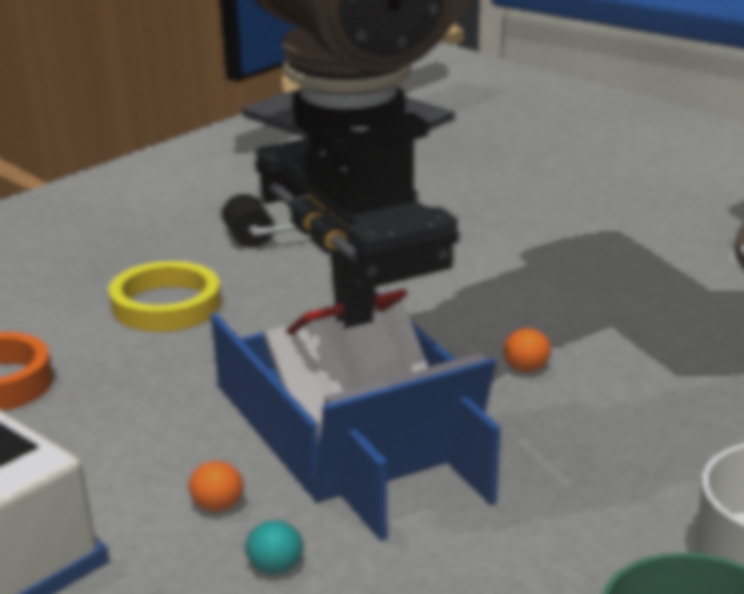

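The panel is turning with the handle still held and forces are small. Continue.

```bash
python3 - <<'E'
from h import *
for d in (54,60,66,72,78,84,90,94):
    hit=bot.move_straight(hand(np.radians(d)),speed=.06,stop_force=20)
    s=bot.sense();print(d,hit,np.round([(s['tool_pos']-O)@bx,s['tool_pos'][2]],4),s['contact_force'].round(1),round(s['grip_width'],4),s['clock'])
    if hit or s['grip_width']<.004: break
cv2.imwrite("pics/s8.png",cv2.resize(bot.grab_frame("scene")[60:330,160:470,::-1],None,fx=2.4,fy=2.2))
E
```

```text
54 False [0.0315 0.0937] [-0.7 -2.3  6.2] 0.0076 30.0333
60 False [0.0452 0.0961] [-0.8 -2.3  4.5] 0.0077 30.4167
66 False [0.0597 0.0972] [-0.  -2.1  1.8] 0.0078 30.8
72 False [0.0736 0.0968] [ 0.1 -1.5  0.9] 0.0077 31.1833
78 False [0.0874 0.0949] [ 0.3 -0.8 -0. ] 0.0072 31.5667
84 False [0.1011 0.0916] [ 0.   0.1 -0.3] 0.0074 31.95
90 False [0.1144 0.0868] [ 1.1 -1.1 -0.6] 0.0071 32.3333
94 False [0.1229 0.0833] [ 2.3 -0.9 -0.1] 0.0072 32.6417
```

View pics/s8.png

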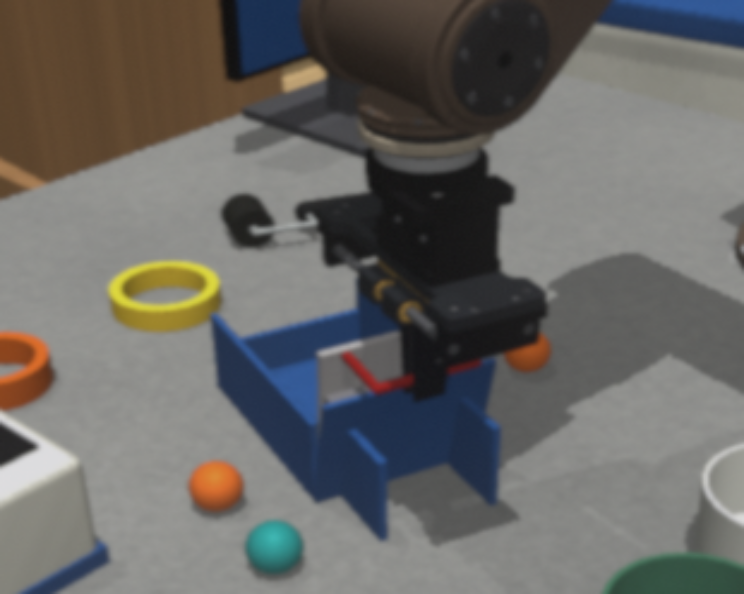

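The panel is upright, slightly past vertical. Carry on to 100°, stopping if it touches the backrest, then release gently and retreat upward.

```bash
python3 - <<'E'
from h import *
for d in (97,100,102):
    hit=bot.move_straight(hand(np.radians(d)),speed=.03,stop_force=8)
    s=bot.sense();print(d,hit,np.round([(s['tool_pos']-O)@bx,s['tool_pos'][2]],4),s['contact_force'].round(1),round(s['grip_width'],4),s['clock'])
    if hit: break
bot.command_gripper(.015); bot.command_gripper(.036); bot.pause(.2)
P=bot.sense()['tool_pos']
print(bot.move_straight(P+[0,0,.04],speed=.05,stop_force=6), bot.sense()['contact_force'])
bot.move_straight(P+[0,0,.16],speed=.15)
cv2.imwrite("pics/s9.png",cv2.resize(bot.grab_frame("scene")[60:330,160:470,::-1],None,fx=2.4,fy=2.2))
w=bot.grab_frame("wrist")[:,:,::-1].copy();cv2.imwrite("pics/w9.png",w)
print(bot.sense()['clock'])
E
```

```text
97 False [0.129  0.0804] [ 1.2 -1.2 -0.6] 0.0073 33.075
100 False [0.1352 0.077 ] [ 0.9 -0.6  0.4] 0.0071 33.4583
102 True [0.1386 0.0741] [ 0.1 -0.9  1.1] 0.0074 33.7083
False [-0.39353721 -0.50243448  0.97839971]
36.9333
```

View pics/s9.png

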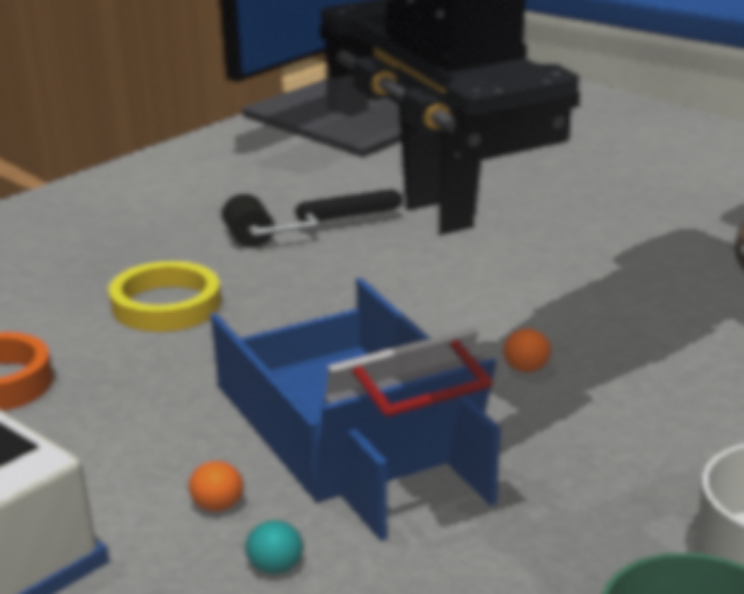

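View pics/w9.png

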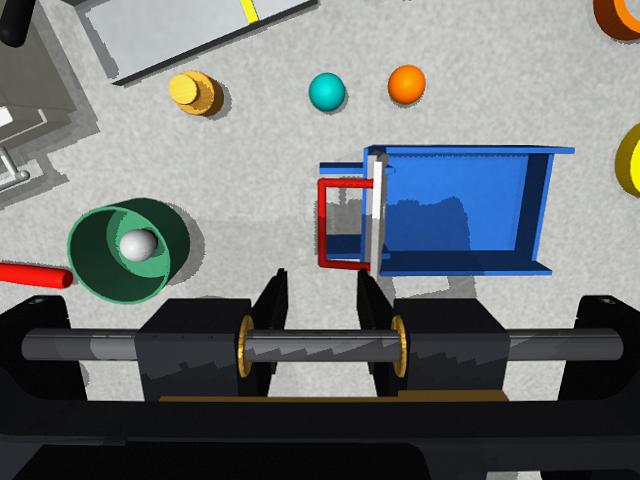

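The panel leans on the backrest, square to the bin, and the ball is still in the pot at (138,245). One numeric check of the tilt before handing in.

```bash
python3 - <<'E'
from h import *
p=bot.camera_params("scene"); w=bot.camera_params("wrist")
for d in (94,98,102,105):
  for xf in (.06,.068):
    H=hand(np.radians(d),xf)+[0,0,.044]
    print(d,xf,proj(p,[H+.038*by,H-.038*by]).round(1).tolist(),proj(w,[H+.038*by,H-.038*by]).round(1).tolist())
print("seen (363.8,233.6),(321.7,246.4) ; wrist (322,264),(322,182)")
t=bot.grab_frame("top")[:,:,::-1]
cv2.imwrite("pics/t9.png",cv2.resize(t[140:360,120:430],None,fx=2.5,fy=2.5,interpolation=2))
E
```

```text
94 0.06 [[354.1, 222.0], [313.1, 234.2]] [[348.4, 263.8], [350.2, 180.7]]
94 0.068 [[356.6, 224.3], [315.3, 236.7]] [[339.6, 263.8], [340.9, 180.6]]
98 0.06 [[356.7, 226.5], [315.5, 238.9]] [[339.1, 262.2], [340.3, 180.0]]
98 0.068 [[359.2, 228.9], [317.8, 241.5]] [[330.4, 262.2], [331.1, 180.0]]
102 0.06 [[359.1, 231.3], [317.8, 243.9]] [[330.3, 260.5], [330.9, 179.3]]
102 0.068 [[361.6, 233.7], [320.2, 246.4]] [[321.8, 260.5], [321.8, 179.3]]
105 0.06 [[360.8, 235.0], [319.5, 247.7]] [[324.1, 259.1], [324.3, 178.8]]
105 0.068 [[363.4, 237.4], [321.9, 250.3]] [[315.7, 259.0], [315.3, 178.8]]
seen (363.8,233.6),(321.7,246.4) ; wrist (322,264),(322,182)
```

View pics/t9.png

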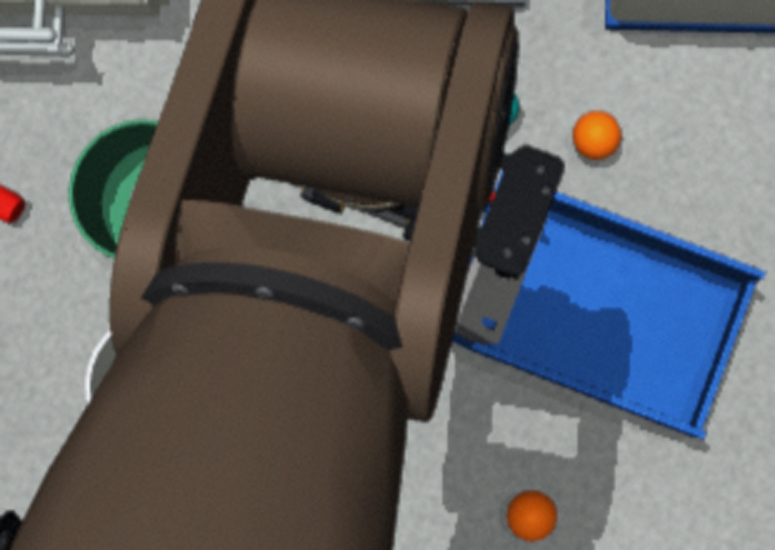

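Both the scene and wrist views fit a tilt of about 102° with the foot at the base of the backrest. The top view is mostly hidden by the arm. The arm is clear of everything, so I'm handing in.

```bash
python3 - <<'E'
from cell import bot
print(bot.job_done(), bot.sense()['clock'])
E
```

```text
the job is handed in; nothing more can be done
the job is handed in; nothing more can be done
```

The ball is in the green pot, and the panel stands on its far edge, leaning on the backrest. I handed in at about 37 s of the 64 s allowed; `bot.job_done()` reports no verdict.

- **Missed first grasp:** the real fingertips end about 28 mm short of the reported TCP, so the fingers closed just above the ball without moving it. I confirmed the offset in two camera views and by touching the panel with the open fingers, then allowed for it.
- **Ball:** I lowered it onto the rubber ring with a 3 N force stop and released it there. A picture afterwards showed it on the ring with the pot upright, and it was still in the pot in the last wrist view.
- **Panel:** I held the handle through the arc to about 102°, until the force stop tripped, with forces under about 10 N, then let go and backed off upward. The scene and wrist views both fit a tilt of about 102°, square to the bin, with the foot at the base of the backrest, to within about 3 px.
- **Not fully checked:** the arm hid most of the last top view. I saw nothing displaced in the other pictures, but I did not measure the white pot, weight or tape rolls again.

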